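# Zero the turbidity meter on its blank

### The arm

A 6-joint arm with a two-finger parallel gripper is mounted at the origin on a cart in front of the work surface, level with it; the furniture and walls round the work are solid. World frame = base frame: x ahead of the robot, y to its left, z up, the work surface at z = 0. Lengths are in m, angles in degrees, forces in N, time in s.
With the tool pointing down it reaches from about 0.35 to 0.775 m from the base axis. Payload 7.3 kg.
Tool frame: the origin (TCP) lies on the centre line of the jaws, within the pads' length; the fingertips stand 8 mm ahead of it and the grasp point (between the pads) lies 11 mm behind it; z points along the fingers, y is the line along which they close (so a half turn about z gives the same grasp; the last joint's range is limited). The gripper opens to 92 mm and grips with 3 to 60 N. Pads are 19 mm wide; open, the fingers measure 130 mm over their backs; the gripper's body (75 mm by 190 mm) begins 47 mm behind the grasp point.
Start: joints at [57.582, 19.595, 87.324, -0, 73.075, -8.365], TCP at [0.214, 0.479, 0.235] pointing down, gripper open.
Joint ranges: [-145.02, 145.02], [-44.19, 115.74], [2.07, 154.8], [-57.11, 237.11], [16.16, 152.29], [-177.93, 177.93]. Speed limits (degrees/s): [147.25, 147.25, 180, 180, 180, 180].

### API

Orientations are given as a 3x3 rotation matrix whose columns are the frame's x, y, z axes.
In Python, from rig import observe, capture, hand_in, trace, pinpoint gives the robot as it stands. The module is installed in compiled form; this text tells all that it offers.
- The arm moves only by the shell command python3 -m pendant 'ROWS'. ROWS is JSON, a list of rows, each an object of numbers: "grip": the opening, from 0 (shut) to 1 (fully open); "x", "y", "z": the shift along the tool's x, y, z in m; "spin": the turn about the tool's z in degrees. A call has exactly 10 rows; each row is the pose to reach, as a shift and turn from the pose commanded when the call began, along the tool's axes at that moment; what a row does not reach only later rows make up. A row lasts 1/8 s, in which the tool goes at most 62.5 mm and 10.7 degrees, less where a joint would pass 70% of its speed; a pose out of reach is approached as far as the arm can. A call with a gripper value outside its range is refused whole. The fingers move at their own pace and stop on an object; the grip force is fixed at half the most. Time passes only in rows, so rows that repeat a pose let the fingers close, or fill a call up. It gives the time, the measured TCP pose, the force, the opening and the grip force at its end, in the units of the state.
- observe(): the state, without advancing time (a new reading comes with each control period).
- capture(name): name is "side" or "top" or "wrist"; returns a dict with "frame" (480x640x3 uint8, red, green, blue), "fx", "fy", "cx", "cy" (pixels), "xyz" and "attitude" of the camera in the world; the wrist camera has in their place "tool_from_camera" (4x4, takes a point from camera to tool coordinates, whose origin is the TCP and whose axes are the flange's). Camera axes: x right, y up, looking along -z (the intrinsics and any distortion apply to the point x, -y, -z); pixel columns grow to the right and rows downward; lengths in m; the calibration is good to about 2 mm. A picture is of the moment at which its call begins: read the wrist's pose just before it. There is no depth.
- hand_in(): hands the job in; it is judged then, once.
Trained networks look in a picture, given as the dict that the camera call returned (one of the last four; its "shot" number tells which), for a name from the list of things; names that differ only in an ending like _2 or _b are one class to them, and where a whole thing is asked for, a point or a joint stands for the part that bears it (a point fixed in the world has none). Each returns a list of dicts, best first, with "conf" (0 to 1); they miss things now and then, are a little off and sometimes report something else, mostly with a low value. They report only what shows in the picture. A call takes as long as a camera call.
- trace(picture, name): "mask" (480x640 bool, what is visible of it) and "rect" ([left, top, right, bottom] in pixels, round what is visible of it).
- pinpoint(picture, name): "point" ([column, row] in pixels: a listed point, or the origin of a listed thing).
The state is a dict: "t": time; "joint_pos": joint angles; "joint_vel": joint speeds; "effort": joint torques, N m; "tcp_pos": TCP position; "tcp_rot": TCP orientation; "force": force on the tool from outside, world axes, zero at the start; "torque": the same for the moment, N m; "grip_width": opening from 0.0 (shut) to 1.0 (fully open); "gripper_force": force on a finger pad.
Only numpy, scipy, OpenCV 4.12 (cv2) and the standard library are available. Lean on these libraries where they do the work, as an engineer would, in place of code of your own. Each camera call takes 0.05 s, during which the arm holds its last target. There are 200 camera calls.

### The job

Zero the turbidity meter on the blank cell that already stands in its well. With closed fingers and without gripping anything, first push the open black lid over and down until it is fully shut, then switch the power on by pressing the raised end of the rocker (the end with the green mark) until it snaps over, and last press the blue zero key all the way down and let it come up again. Keep to this order, because the lamp's self-test needs a dark well and the keys are dead without power; press neither the green nor the white key, do not shove or lift the meter, and leave the cells, glassware and boxes around it as they stand.

Things in the scene. Friction and masses are not known exactly. Their poses are not given: they have to be found in the camera images.
- meter: White bench turbidity meter with blue sides, 204 deep (x), 262 wide (y), 76 mm high, 3.2 kg, loose on rubber feet, turned up to 0.3 rad. Origin: centre of its underside, on the worktop; x from front to back, y to its left, z up. Front half: key deck 46 mm high, keys and rocker in a row at x = -52 mm. Back half: block 75 mm high, well at x = +50, y = +50 mm. Between them a sloping display.
- lid (a joint): Black hood-shaped lid on a stiff hinge, stays where left: 0 = shut, 1.57 = upright, starts at 1.25 to 1.75 rad; about 1 N at its edge moves it. It swings over to the right (meter -y) and down. 64 mm wide (x), 24 mm deep, reaches 66 mm from the hinge line, plus a 6 mm lip. Its outer face, 18 mm from the hinge line, is on top when shut (99 mm over the worktop) and faces left (meter +y) when upright.
- lid_hinge (a point): Middle of the lid's hinge line, fixed to the meter at meter x = +50, y = +84 mm, 81 mm above the worktop, to the left of the well. The line runs along the meter's x; axes as the meter's.
- lid_face (a point): Middle of the lid's outer face, 34 mm from the hinge line along the face; moves with the lid. Its z axis is the outward normal of that face, its y axis points along the face to the hinge, its x axis lies along the hinge line (like the meter's x).
- rocker (a joint): Power rocker, black, V-shaped, 20 mm wide (x) and 40 mm long (along meter y), pivot along meter x at meter x = -52, y = -78 mm, 50 mm above the worktop. 0 = off (right end with the green mark raised), 0.4 rad = on (right end down). Over-centre: it snaps over by itself beyond 0.2 rad and stays; needs 1.5 to 3 N on the raised half.
- rocker_on_end (a point): Point on the upper face of the rocker's right (green-marked) half, 14 mm from the pivot; 58 mm above the worktop when off, and sinks 5 mm as the rocker goes to on. Press here straight down.
- key_zero (a joint): Travel of the blue zero key, 0 = up, 0.004 m = fully down; sprung, 1.1 N to start and 3.3 N at the bottom.
- key_zero_top (a point): Middle of the top of the blue zero key (leftmost of the row, 22 x 22 mm cap, at meter y = +85 mm). Its top is 52.5 mm above the worktop when up and still 2.5 mm above the deck when fully down. Press straight down.
- key_read (a joint): Travel of the green key (22 x 22 mm, at meter y = +43 mm, 42 mm right of the blue one), 0 = up, 0.004 m = down. Not to be pressed.
- key_menu (a joint): Travel of the white key (22 x 22 mm, at meter y = +1 mm), 0 = up, 0.004 m = down. Not to be pressed.
- blank_cell: Blank cell: clear glass vial with ribbed black cap, 25 mm wide, 58 mm high, standing in the well under the lid (origin at its underside, 32 mm above the worktop; its cap stands 15 mm out of the well and clears the lid). Stays there.
- sample_a: Sample cell with pink liquid and black cap, 25 x 58 mm, standing close to the right side of the meter; not to be moved.
- sample_b: Sample cell with pale liquid and black cap, 25 x 58 mm, standing close to the right side of the meter; not to be moved.
- pink_flask: Conical flask with pink liquid, 69 mm wide, 108 mm high, left of the meter; not to be moved.
- small_beaker: Small empty beaker, 53 mm wide, 61 mm high, left of the meter; not to be moved.
- blue_cap_bottle: White plastic bottle with blue cap, 60 mm wide, 125 mm high, left of the meter; not to be moved.
- lab_timer: White countdown timer, 57 x 63 x 17 mm, lying in front on the left; not to be moved.
- cell_box: Blue carton, 48 x 60 x 32 mm, in front on the right; not to be moved.

How it is judged (in metres and radians):
On the way, in this order (a step that is already met when the one before it is completed fails the run):
1. the lid is pushed fully shut over the blank (value of joint lid below 0.05 rad), for 0.2 s.
2. the rocker is over to on, with the lid shut (value of joint rocker above 0.32 rad and value of joint lid below 0.05 rad), for 0.2 s.
3. the blue zero key is pressed down, with the power on and the lid shut (all of step 2 and value of joint key_zero above 0.003 m), for 0.05 s.
At the end, for the whole second after the job is handed in: Lid shut (below 0.05 rad, under about 3 mm gap), rocker on (above 0.32 rad), all three keys up (within 1 mm), the blank cell still in the well, the meter within 20 mm of where it stood, level and at rest, every cell, vessel and box within 20 mm of where it stood and upright (all of step 2 and value of joint each of key_zero, key_read, key_menu below 0.001 m and distance of each of meter, sample_a, sample_b, pink_flask, small_beaker, blue_cap_bottle, lab_timer, cell_box from where it was at the start of the episode below 0.02 m and angle between meter's own z axis and vertical below 0.05 rad and linear speed of meter below 0.02 m/s and z of blank_cell in the frame of meter below 0.042 m and angle between each of sample_a, sample_b, pink_flask, small_beaker, blue_cap_bottle, lab_timer, cell_box's own z axis and vertical below 0.3 rad); the robot touches nothing.
It fails at once if power switched on while the lid is not shut (value of joint rocker above 0.2 rad and value of joint lid above 0.1 rad).
It fails at once if zero key pressed before the lid is shut and the power is on (value of joint key_zero above 0.002 m and (value of joint rocker below 0.2 rad or value of joint lid above 0.1 rad)).
It fails at once if the green or the white key pressed (value of joint any of key_read, key_menu above 0.002 m).
It fails at once if the meter shoved more than 20 mm, lifted or tipped (distance of meter from where it was at the start of the episode above 0.02 m or height (world z) of meter above 0.008 m or angle between meter's own z axis and vertical above 0.1 rad).
It fails at once if the blank cell lifted from its well, or a cell, vessel or box beside the meter moved, lifted or tipped (z of blank_cell in the frame of meter above 0.042 m or distance of any of sample_a, sample_b, pink_flask, small_beaker, blue_cap_bottle, lab_timer, cell_box from where it was at the start of the episode above 0.02 m or angle between any of sample_a, sample_b, pink_flask, small_beaker, blue_cap_bottle, lab_timer, cell_box's own z axis and vertical above 0.3 rad).
It also fails if it takes over 54 s, if anything falls off the work surface, if the arm or the gripper's body presses on something with over 40 N, if the wrist force passes 120 N, or if a joint passes its speed limit or range.

## Working session

There is one attempt and no reset: what is moved stays moved. The work goes in short steps, Python scripts to look and compute and a shell command to move; the robot and the scene stay as the last step left them, time stands still between calls to the robot, and variables do not carry over. Pictures are saved under pics/ and viewed, at most 10 in all, crops included, and the job is handed in when it is done.

```bash
mkdir -p pics; cat > h.py <<'E'
import numpy as np, cv2
from rig import observe, capture, trace, pinpoint
def ray(c,px,st=None):
    d=np.array([(px[0]-c["cx"])/c["fx"],-(px[1]-c["cy"])/c["fy"],-1.])
    if "tool_from_camera" in c:
        T=np.eye(4);T[:3,:3]=st["tcp_rot"];T[:3,3]=st["tcp_pos"];M=T@np.array(c["tool_from_camera"])
        return M[:3,3],M[:3,:3]@d
    return np.array(c["xyz"]),np.array(c["attitude"])@d
def atz(c,px,z,st=None):
    o,d=ray(c,px,st); return o+d*(z-o[2])/d[2]
E
python3 - <<'E'
from h import *
np.set_printoptions(precision=4,suppress=True)
for n in ["top","side"]:
    c=capture(n); print(n,{k:v for k,v in c.items() if k!="frame"})
    cv2.imwrite(f"pics/{n}0.png",c["frame"][:,:,::-1])
    for nm,z in [("key_zero_top",.0525),("rocker_on_end",.058),("lid_hinge",.081),("lid_face",.115),("meter",0),("key_read",.05),("key_menu",.05)]:
        for r in pinpoint(c,nm)[:1]: print(nm,r["conf"],np.round(r["point"],1),atz(c,r["point"],z))
print(observe())
E
```

```text
top {'fx': 617.1869906689188, 'fy': 617.1869906689188, 'cx': 326.99665790897586, 'cy': 237.49248494885342, 'xyz': array([0.2579, 0.015 , 1.5527]), 'attitude': array([[-0.0131,  0.9821, -0.1878],
       [-0.9999, -0.0144, -0.0055],
       [-0.0081,  0.1877,  0.9822]]), 'shot': 1}
key_zero_top 0.5 [275.9 262.6] [0.4837 0.1498 0.0525]
rocker_on_end 0.54 [347.1 264.6] [ 0.4755 -0.0249  0.058 ]
lid_hinge 0.86 [274.2 220.4] [0.5836 0.1516 0.081 ]
lid_face 0.76 [267.1 215.1] [0.5893 0.1655 0.115 ]
meter 0.79 [311.2 247. ] [0.5306 0.0644 0.    ]Traceback (most recent call last):
  File "<stdin>", line 7, in <module>
ValueError: it knows: blank_cell, blue_cap_bottle, cell_box, key_zero_top, lab_timer, lid_face, lid_hinge, meter, pink_flask, rocker_on_end, sample, small_beaker
```

```bash
python3 - <<'E'
from h import *
np.set_printoptions(precision=4,suppress=True)
for n in ["side"]:
    c=capture(n); print(n,{k:v for k,v in c.items() if k!="frame"})
    cv2.imwrite(f"pics/{n}0.png",c["frame"][:,:,::-1])
    for nm,z in [("key_zero_top",.0525),("rocker_on_end",.058),("lid_hinge",.081),("lid_face",.115),("meter",0),("blue_cap_bottle",0),("pink_flask",0),("small_beaker",0)]:
        for r in pinpoint(c,nm)[:1]: print(nm,r["conf"],np.round(r["point"],1),atz(c,r["point"],z))
c=capture("top")
for nm in ["blue_cap_bottle","pink_flask","small_beaker","sample","lab_timer","cell_box"]:
    for r in pinpoint(c,nm)[:2]: print(nm,r["conf"],np.round(r["point"],1),atz(c,r["point"],0))
f=cv2.resize(c["frame"][130:370,170:490],(800,600),interpolation=cv2.INTER_CUBIC)
cv2.imwrite("pics/top1.png",f[:,:,::-1])
s=observe();print(s["tcp_pos"],s["tcp_rot"],s["force"])
E
```

```text
side {'fx': 542.6945271516418, 'fy': 542.6945271516418, 'cx': 324.356546306528, 'cy': 244.21743300279041, 'xyz': array([-0.1704, -0.8941,  0.8774]), 'attitude': array([[ 0.7718,  0.3635, -0.5217],
       [-0.6358,  0.4305, -0.6407],
       [-0.0083,  0.8262,  0.5633]]), 'shot': 2}
key_zero_top 0.52 [268.7 240.9] [0.4878 0.1543 0.0525]
rocker_on_end 0.42 [307.  271.2] [ 0.4793 -0.0267  0.058 ]
lid_hinge 0.57 [295.9 217.8] [0.5899 0.1648 0.081 ]
lid_face 0.91 [294.  206.4] [0.5899 0.1714 0.115 ]
meter 0.57 [300.6 265.2] [0.5285 0.0672 0.    ]
blue_cap_bottle 0.63 [232.7 209.6] [0.5439 0.442  0.    ]
pink_flask 0.94 [217.5 230.6] [0.4441 0.3655 0.    ]
small_beaker 0.95 [249.5 228.8] [0.5228 0.312  0.    ]
pink_flask 0.65 [187. 280.] [0.4503 0.3797 0.    ]
pink_flask 0.5 [343.  266.8] [ 0.4784 -0.0159  0.    ]
small_beaker 0.71 [216.  251.4] [0.5227 0.3077 0.    ]
small_beaker 0.31 [344.8 267.6] [ 0.4763 -0.0204  0.    ]
sample 0.58 [378.7 265.6] [ 0.4802 -0.1065  0.    ]
sample 0.4 [381.6 235.5] [ 0.5579 -0.1162  0.    ]
lab_timer 0.83 [232.4 292.2] [0.4178 0.2641 0.    ]
lab_timer 0.72 [212.6 248.3] [0.5309 0.3165 0.    ]
cell_box 0.68 [487.7 284. ] [ 0.4295 -0.3796  0.    ]
[0.214  0.4794 0.2347] [[-0.9132  0.4076  0.    ]
 [ 0.4076  0.9132  0.0001]
 [-0.      0.0001 -1.    ]] [-0.3997 -0.5211  0.3761]
```

View pics/side0.png

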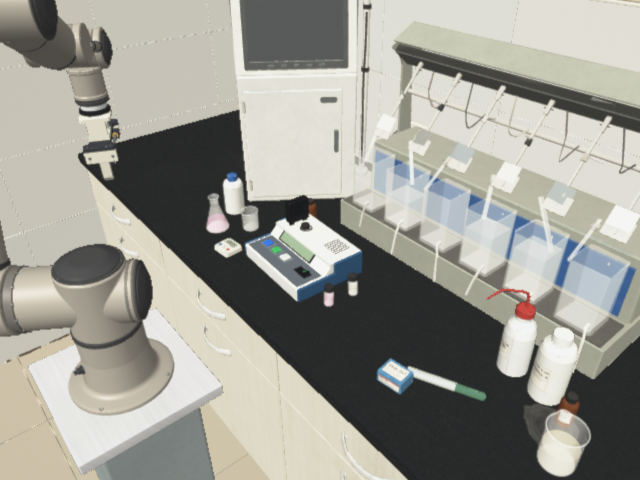

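View pics/top1.png

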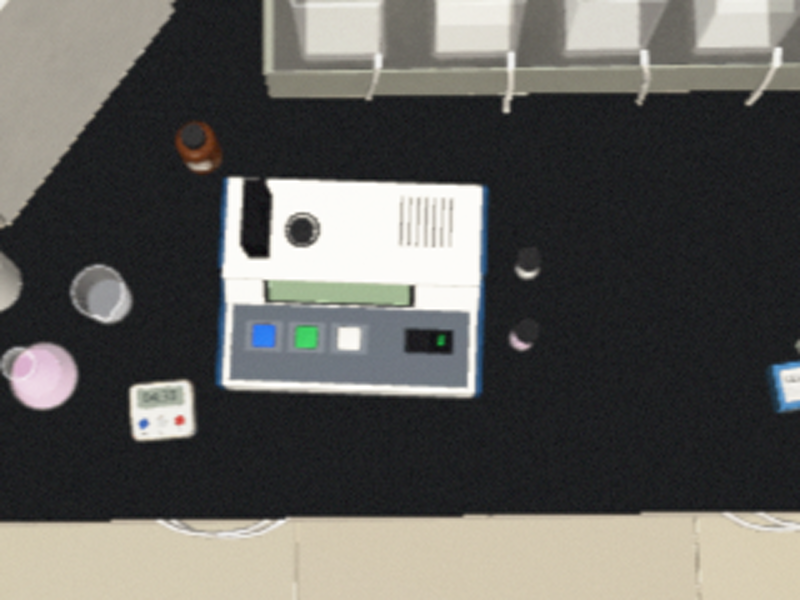

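The side view shows the meter with its lid open, around (297,210). In the top crop the lid is at (256,218), the blue key at (263,335), green at (306,337) and white at (349,338). The rocker's green mark is at (440,341). The meter's yaw is about -0.04 rad. I'll move over it with closed fingers, finger width along the meter's x.

```bash
python3 -m pendant '[{"grip":0,"x":-0.04,"y":-0.013,"z":-0.025,"spin":7},{"grip":0,"x":-0.09,"y":-0.03,"z":-0.025,"spin":16},{"grip":0,"x":-0.14,"y":-0.046,"z":-0.025,"spin":25},{"grip":0,"x":-0.19,"y":-0.063,"z":-0.025,"spin":34},{"grip":0,"x":-0.24,"y":-0.08,"z":-0.025,"spin":43},{"grip":0,"x":-0.29,"y":-0.096,"z":-0.025,"spin":52},{"grip":0,"x":-0.34,"y":-0.113,"z":-0.025,"spin":61},{"grip":0,"x":-0.393,"y":-0.13,"z":-0.025,"spin":68.5},{"grip":0,"x":-0.393,"y":-0.13,"z":-0.025,"spin":68.5},{"grip":0,"x":-0.393,"y":-0.13,"z":-0.025,"spin":68.5}]'
python3 - <<'E'
from h import *
np.set_printoptions(precision=4,suppress=True)
s=observe();c=capture("wrist")
print(s["t"],s["tcp_pos"],s["tcp_rot"],s["force"],s["grip_width"],c["tool_from_camera"])
for nm,z in [("key_zero_top",.0525),("rocker_on_end",.058),("lid_hinge",.081),("lid_face",.115),("meter",0),("blank_cell",.032)]:
    for r in pinpoint(c,nm)[:1]: print(nm,r["conf"],np.round(r["point"],1),atz(c,r["point"],z,s))
cv2.imwrite("pics/w1.png",c["frame"][:,:,::-1])
E
```

```text
t: 2.35
tcp_pos: [0.5194, 0.2007, 0.2595]
tcp_rot: [[0.044, 0.999, -0.001], [0.999, -0.044, 0.0], [0.0, -0.001, -1.0]]
force: [-0.6, -0.6, -0.2]
grip_width: 0.01
gripper_force: 0.0
2.35 [0.5194 0.2007 0.2595] [[ 0.0441  0.999  -0.001 ]
 [ 0.999  -0.0441  0.0003]
 [ 0.0003 -0.001  -1.    ]] [-0.6235 -0.6031 -0.1827] 0.0102605792758415 [[-0.0008  0.9605  0.2783  0.0742]
 [ 1.      0.0007  0.0003 -0.0002]
 [ 0.0001  0.2783 -0.9605 -0.151 ]
 [ 0.      0.      0.      1.    ]]
key_zero_top 0.71 [283.5 260.8] [0.4843 0.15   0.0525]
lid_hinge 0.84 [382.4 273.6] [0.5841 0.1422 0.081 ]
lid_face 0.92 [391.8 264.9] [0.586  0.1637 0.115 ]
meter 0.9 [325.8 313.6] [0.5277 0.0582 0.    ]
```

View pics/w1.png

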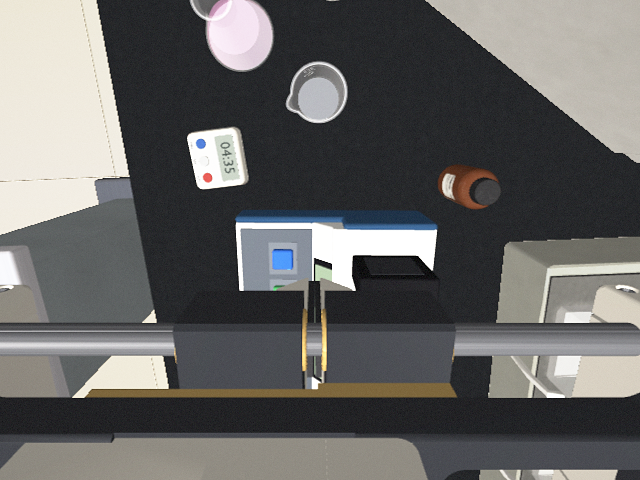

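The wrist view shows the blue key at (283,260) and the lid's top around (395,265). The meter's edges line up with the tool. Next I'll go down to the left of the lid.

```bash
python3 -m pendant '[{"grip":0,"x":0.01,"y":0.03,"z":0},{"grip":0,"x":0.017,"y":0.066,"z":0.02},{"grip":0,"x":0.017,"y":0.066,"z":0.06},{"grip":0,"x":0.017,"y":0.066,"z":0.1},{"grip":0,"x":0.017,"y":0.066,"z":0.1265},{"grip":0,"x":0.017,"y":0.066,"z":0.1265},{"grip":0,"x":-0.005,"y":0.066,"z":0.1265},{"grip":0,"x":-0.015,"y":0.066,"z":0.1265},{"grip":0,"x":-0.024,"y":0.066,"z":0.1265},{"grip":0,"x":-0.024,"y":0.066,"z":0.1265}]'
python3 - <<'E'
from h import *
c=capture("side")
cv2.imwrite("pics/s1.png",cv2.resize(c["frame"][130:310,220:400],(600,600),interpolation=cv2.INTER_CUBIC)[:,:,::-1])
E
```

```text
invalid input at $[0]: expected keys grip, x, y, z, spin
```

View pics/s1.png

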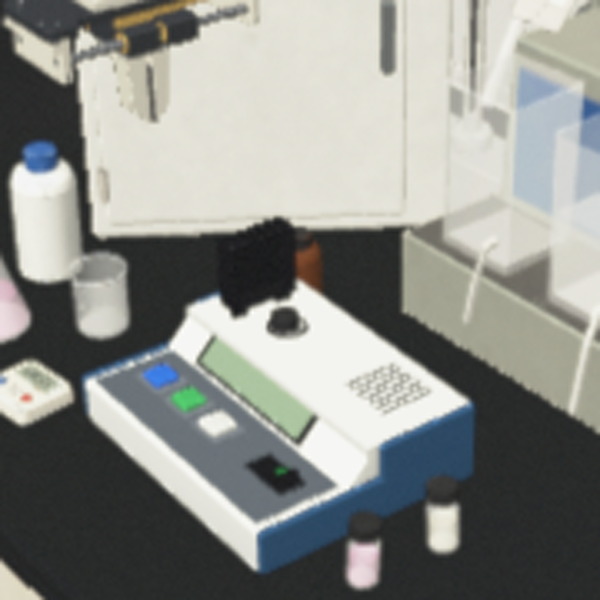

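The call was refused because every row needs "spin", so the arm hasn't moved. The crop shows the lid upright at (258,265) and the closed fingers still high at (150,90).

```bash
python3 -m pendant '[{"grip":0,"x":0.01,"y":0.03,"z":0,"spin":0},{"grip":0,"x":0.017,"y":0.066,"z":0.02,"spin":0},{"grip":0,"x":0.017,"y":0.066,"z":0.06,"spin":0},{"grip":0,"x":0.017,"y":0.066,"z":0.1,"spin":0},{"grip":0,"x":0.017,"y":0.066,"z":0.1265,"spin":0},{"grip":0,"x":0.017,"y":0.066,"z":0.1265,"spin":0},{"grip":0,"x":-0.005,"y":0.066,"z":0.1265,"spin":0},{"grip":0,"x":-0.015,"y":0.066,"z":0.1265,"spin":0},{"grip":0,"x":-0.024,"y":0.066,"z":0.1265,"spin":0},{"grip":0,"x":-0.024,"y":0.066,"z":0.1265,"spin":0}]'
python3 - <<'E'
from h import *
c=capture("side")
cv2.imwrite("pics/s2.png",cv2.resize(c["frame"][130:310,220:400],(600,600),interpolation=cv2.INTER_CUBIC)[:,:,::-1])
E
```

```text
t: 4.0
tcp_pos: [0.585, 0.1728, 0.134]
tcp_rot: [[0.046, 0.999, 0.001], [0.999, -0.046, 0.0], [0.0, 0.001, -1.0]]
force: [-0.2, -0.1, 0.1]
grip_width: 0.008
gripper_force: 0.0
```

View pics/s2.png

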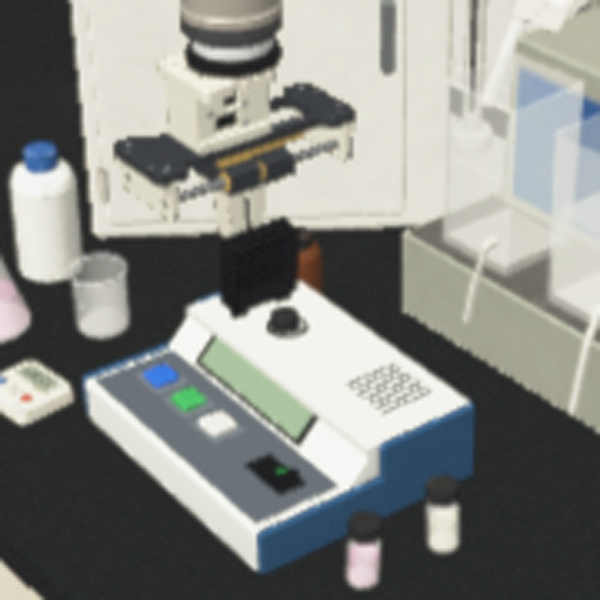

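The fingers now stand behind the lid at about (240,215), just touching it. Next I'll push along the arc.

```bash
python3 -m pendant '[{"grip":0,"x":-0.012,"y":0,"z":-0.002,"spin":0},{"grip":0,"x":-0.023,"y":0,"z":-0.003,"spin":0},{"grip":0,"x":-0.03,"y":0,"z":-0.002,"spin":0},{"grip":0,"x":-0.036,"y":0,"z":0.0,"spin":0},{"grip":0,"x":-0.042,"y":0,"z":0.003,"spin":0},{"grip":0,"x":-0.047,"y":0,"z":0.007,"spin":0},{"grip":0,"x":-0.052,"y":0,"z":0.011,"spin":0},{"grip":0,"x":-0.056,"y":0,"z":0.016,"spin":0},{"grip":0,"x":-0.062,"y":0,"z":0.022,"spin":0},{"grip":0,"x":-0.062,"y":0,"z":0.025,"spin":0}]'
```

```text
t: 5.3
tcp_pos: [0.5818, 0.1111, 0.1077]
tcp_rot: [[0.045, 0.999, -0.001], [0.999, -0.045, -0.0], [-0.0, -0.001, -1.0]]
force: [-1.4, -0.3, 1.0]
grip_width: 0.006
gripper_force: 0.3
```

```bash
python3 -m pendant '[{"grip":0,"x":-0.002,"y":0,"z":0.002,"spin":0},{"grip":0,"x":-0.002,"y":0,"z":0.003,"spin":0},{"grip":0,"x":-0.002,"y":0,"z":0.004,"spin":0},{"grip":0,"x":-0.002,"y":0,"z":0.005,"spin":0},{"grip":0,"x":-0.002,"y":0,"z":0.005,"spin":0},{"grip":0,"x":-0.002,"y":0,"z":0.005,"spin":0},{"grip":0,"x":-0.002,"y":0,"z":0.005,"spin":0},{"grip":0,"x":-0.002,"y":0,"z":0.005,"spin":0},{"grip":0,"x":-0.002,"y":0,"z":0.005,"spin":0},{"grip":0,"x":-0.002,"y":0,"z":0.005,"spin":0}]'
```

```text
t: 6.55
tcp_pos: [0.582, 0.111, 0.1068]
tcp_rot: [[0.044, 0.999, 0.003], [0.999, -0.044, 0.002], [0.002, 0.002, -1.0]]
force: [-9.0, 2.8, 23.4]
grip_width: 0.005
gripper_force: 11.9
```

The fingertips are at 98.8 mm, so the lid is shut. Next I'll lift and go toward the rocker, with one look on the way.

```bash
python3 -m pendant '[{"grip":0,"x":-0.002,"y":0,"z":-0.03,"spin":0},{"grip":0,"x":-0.002,"y":0,"z":-0.08,"spin":0},{"grip":0,"x":-0.02,"y":-0.03,"z":-0.12,"spin":0},{"grip":0,"x":-0.06,"y":-0.07,"z":-0.12,"spin":0},{"grip":0,"x":-0.09,"y":-0.099,"z":-0.12,"spin":0},{"grip":0,"x":-0.09,"y":-0.099,"z":-0.12,"spin":0},{"grip":0,"x":-0.09,"y":-0.099,"z":-0.12,"spin":0},{"grip":0,"x":-0.09,"y":-0.099,"z":-0.12,"spin":0},{"grip":0,"x":-0.09,"y":-0.099,"z":-0.12,"spin":0},{"grip":0,"x":-0.09,"y":-0.099,"z":-0.12,"spin":0}]'
python3 - <<'E'
from h import *
np.set_printoptions(precision=4,suppress=True)
for n in ["wrist","top","side"]:
    s=observe();c=capture(n)
    for nm,z in [("key_zero_top",.0525),("rocker_on_end",.058),("lid_face",.099),("meter",0)]:
        for r in pinpoint(c,nm)[:1]: print(n,nm,r["conf"],np.round(r["point"],1),atz(c,r["point"],z,s))
    if n=="wrist": cv2.imwrite("pics/w3.png",c["frame"][:,:,::-1])
    if n=="side":cv2.imwrite("pics/s3.png",cv2.resize(c["frame"][130:310,220:400],(600,600),interpolation=cv2.INTER_CUBIC)[:,:,::-1])
E
```

```text
t: 7.8
tcp_pos: [0.4792, 0.0245, 0.223]
tcp_rot: [[0.044, 0.999, -0.0], [0.999, -0.044, 0.0], [0.0, -0.0, -1.0]]
force: [-0.2, 0.9, -0.4]
grip_width: 0.007
gripper_force: 0.0
wrist key_zero_top 0.7 [311.6  68.8] [0.4827 0.1527 0.0525]
wrist rocker_on_end 0.79 [311.6 270.1] [ 0.4746 -0.022   0.058 ]
wrist lid_face 0.64 [453.7 111.1] [0.5844 0.1122 0.099 ]
wrist meter 0.63 [361.3 170.9] [0.5296 0.0629 0.    ]
top key_zero_top 0.68 [188.1 283. ] [0.4364 0.3644 0.0525]
top rocker_on_end 0.55 [346.2 266.3] [ 0.4713 -0.0226  0.058 ]
top lid_face 0.58 [290.6 215.9] [0.5902 0.1104 0.099 ]
side key_zero_top 0.59 [268.8 239.9] [0.4909 0.1582 0.0525]
side lid_face 0.71 [305.5 216.6] [0.5967 0.1288 0.099 ]
side meter 0.9 [302.7 267.2] [0.5274 0.0563 0.    ]
```

View pics/w3.png

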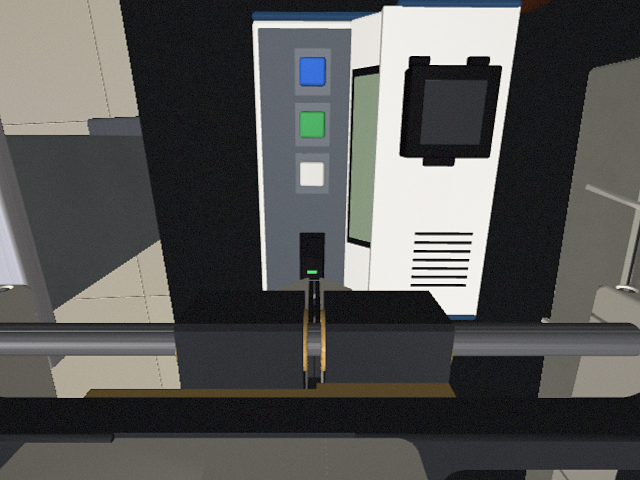

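View pics/s3.png

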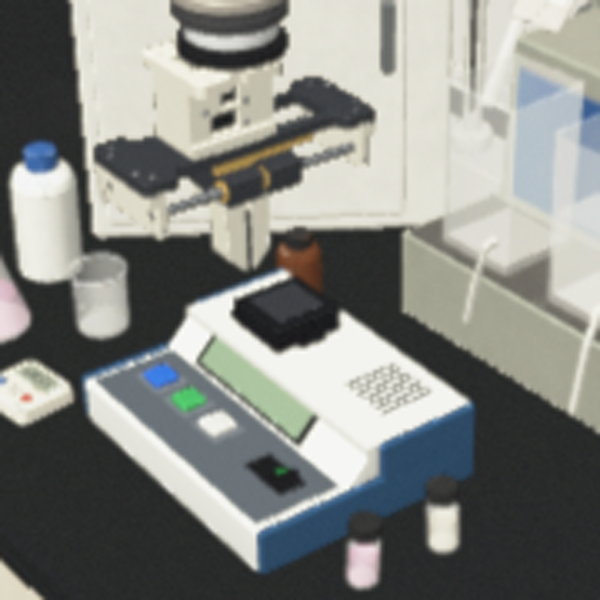

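The wrist view shows the lid shut over the well at (452,110). The rocker is at (312,255) with its green mark at (312,271), and the blue key is at (312,71). Next I'll press the rocker.

```bash
python3 -m pendant '[{"grip":0,"x":-0.03,"y":-0.002,"z":0.02,"spin":0},{"grip":0,"x":-0.05,"y":-0.002,"z":0.06,"spin":0},{"grip":0,"x":-0.05,"y":-0.002,"z":0.11,"spin":0},{"grip":0,"x":-0.05,"y":-0.002,"z":0.14,"spin":0},{"grip":0,"x":-0.05,"y":-0.002,"z":0.15,"spin":0},{"grip":0,"x":-0.05,"y":-0.002,"z":0.155,"spin":0},{"grip":0,"x":-0.05,"y":-0.002,"z":0.158,"spin":0},{"grip":0,"x":-0.05,"y":-0.002,"z":0.161,"spin":0},{"grip":0,"x":-0.05,"y":-0.002,"z":0.161,"spin":0},{"grip":0,"x":-0.05,"y":-0.002,"z":0.161,"spin":0}]'
```

```text
t: 9.8
tcp_pos: [0.4748, -0.0256, 0.0625]
tcp_rot: [[0.044, 0.999, 0.0], [0.999, -0.044, 0.0], [0.0, 0.0, -1.0]]
force: [-0.4, 0.1, 0.4]
grip_width: 0.005
gripper_force: 0.0
```

```bash
python3 -m pendant '[{"grip":0,"x":0,"y":0,"z":0.002,"spin":0},{"grip":0,"x":0,"y":0,"z":0.002,"spin":0},{"grip":0,"x":0,"y":0,"z":-0.02,"spin":0},{"grip":0,"x":0,"y":0,"z":-0.06,"spin":0},{"grip":0,"x":0.03,"y":0,"z":-0.11,"spin":0},{"grip":0,"x":0.07,"y":0,"z":-0.15,"spin":0},{"grip":0,"x":0.11,"y":0.001,"z":-0.16,"spin":0},{"grip":0,"x":0.11,"y":0.001,"z":-0.16,"spin":0},{"grip":0,"x":0.11,"y":0.001,"z":-0.16,"spin":0},{"grip":0,"x":0.11,"y":0.001,"z":-0.16,"spin":0}]'
python3 - <<'E'
from h import *
np.set_printoptions(precision=4,suppress=True)
s=observe();c=capture("wrist")
for nm,z in [("key_zero_top",.0525),("rocker_on_end",.053),("lid_face",.099)]:
    for r in pinpoint(c,nm)[:1]: print(nm,r["conf"],np.round(r["point"],1),atz(c,r["point"],z,s))
c2=capture("side")
a=cv2.resize(c2["frame"][200:310,240:350],(600,600),interpolation=cv2.INTER_CUBIC)
cv2.imwrite("pics/s4.png",a[:,:,::-1])
E
```

```text
t: 11.05
tcp_pos: [0.4803, 0.0832, 0.2215]
tcp_rot: [[0.046, 0.999, -0.001], [0.999, -0.046, -0.0], [-0.0, -0.001, -1.0]]
force: [-0.7, -0.1, 0.6]
grip_width: 0.002
gripper_force: 0.0
key_zero_top 0.89 [312.2 143. ] [0.4816 0.1524 0.0525]
lid_face 0.82 [445.9 192.1] [0.5827 0.1119 0.099 ]
```

View pics/s4.png

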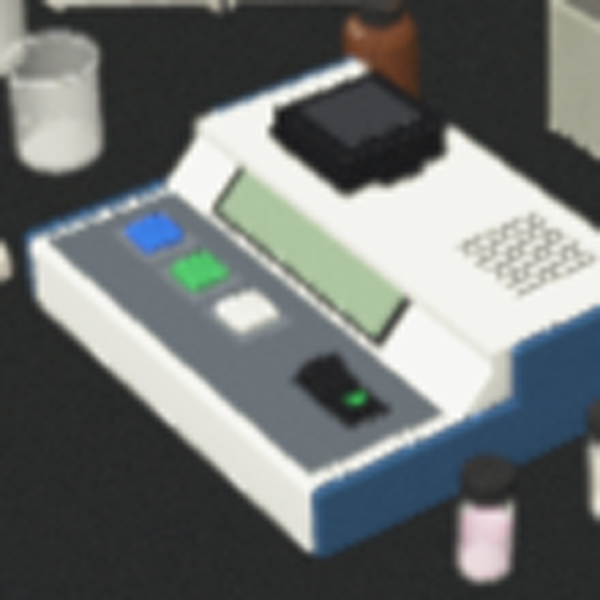

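The green end of the rocker has sunk by about 2 px, to (357,398) in the crop, and the left end now stands up at (328,358), so the power is on. The lid is still shut. Next I'll press the blue key.

```bash
python3 -m pendant '[{"grip":0,"x":0.04,"y":-0.001,"z":0.03,"spin":0},{"grip":0,"x":0.069,"y":-0.001,"z":0.07,"spin":0},{"grip":0,"x":0.069,"y":-0.001,"z":0.12,"spin":0},{"grip":0,"x":0.069,"y":-0.001,"z":0.15,"spin":0},{"grip":0,"x":0.069,"y":-0.001,"z":0.159,"spin":0},{"grip":0,"x":0.069,"y":-0.001,"z":0.163,"spin":0},{"grip":0,"x":0.069,"y":-0.001,"z":0.1665,"spin":0},{"grip":0,"x":0.069,"y":-0.001,"z":0.1665,"spin":0},{"grip":0,"x":0.069,"y":-0.001,"z":0.1665,"spin":0},{"grip":0,"x":0.069,"y":-0.001,"z":0.1665,"spin":0}]'
```

```text
t: 12.55
tcp_pos: [0.4833, 0.1531, 0.0567]
tcp_rot: [[0.045, 0.999, 0.002], [0.999, -0.045, 0.0], [0.0, 0.002, -1.0]]
force: [-2.0, -0.8, 6.8]
grip_width: 0.003
gripper_force: 3.3
```

The tip is at 48.7 mm with 6.8 N, so the key is at the bottom of its travel. Now I'll lift away.

```bash
python3 -m pendant '[{"grip":0,"x":0,"y":0,"z":0.0,"spin":0},{"grip":0,"x":0,"y":0,"z":-0.01,"spin":0},{"grip":0,"x":0,"y":0,"z":-0.04,"spin":0},{"grip":0,"x":0,"y":0,"z":-0.08,"spin":0},{"grip":0,"x":0,"y":0,"z":-0.13,"spin":0},{"grip":0,"x":0,"y":0,"z":-0.17,"spin":0},{"grip":0,"x":0,"y":0,"z":-0.2,"spin":0},{"grip":0,"x":0,"y":0,"z":-0.2,"spin":0},{"grip":0,"x":0,"y":0,"z":-0.2,"spin":0},{"grip":0,"x":0,"y":0,"z":-0.2,"spin":0}]'
python3 - <<'E'
from h import *
c2=capture("side")
a=cv2.resize(c2["frame"][180:310,220:350],(600,600),interpolation=cv2.INTER_CUBIC)
cv2.imwrite("pics/s5.png",a[:,:,::-1])
E
```

```text
t: 13.8
tcp_pos: [0.4821, 0.1531, 0.2545]
tcp_rot: [[0.045, 0.999, -0.002], [0.999, -0.045, -0.0], [-0.0, -0.002, -1.0]]
force: [-0.0, 0.6, -0.4]
grip_width: 0.004
gripper_force: 0.0
```

View pics/s5.png

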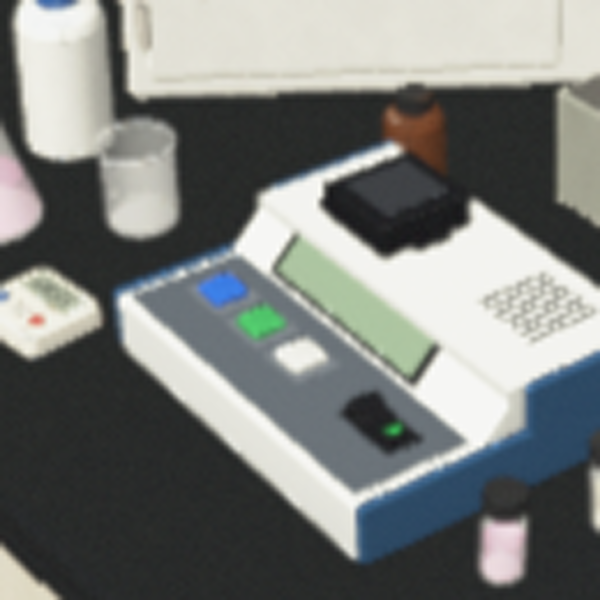

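The picture shows the lid shut at (395,200), the rocker on at (380,420), the blue key up at (222,288), and nothing else moved.

```bash
python3 -c "
from rig import hand_in
print(hand_in())"
```

```text
the job is handed in; nothing more can be done
None
```

I shut the lid, switched the power on, pressed the blue zero key to the bottom and let it come up, in that order, then handed the job in at about 14 s; the hand-in gave no verdict, but the last picture showed everything else where it stood.

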